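Light the sprockets for inspection

ROBOT

A 7-joint arm with a two-finger parallel gripper is mounted at the origin on the work surface. World frame = base frame: x ahead of the robot, y to its left, z up, the work surface at z = 0. Lengths are in m, angles in rad, forces in N, time in s.
With the tool pointing down it reaches from about 0.4 to 0.85 m from the base axis. Payload 4.4 kg.
Tool frame: the origin (TCP) lies between the finger pads, 19 mm behind the fingertips; this is the grasp point; z points along the fingers, y is the line along which they close (so a half turn about z gives the same grasp; the last joint's range is limited). The gripper opens to 94 mm and grips with 3 to 60 N. Pads are 16 mm wide; open, the fingers measure 119 mm over their backs; the gripper's body (75 mm by 177 mm) begins 78 mm behind the grasp point.
Start: joints at [-0.066, 0.628, 0.038, 1.517, -0.027, 0.996, -0.02], TCP at [0.65, 0, 0.224] pointing down, gripper open.
Joint ranges: [-3.06, 3.06], [-0.37, 2.12], [-1.25, 1.32], [0.18, 2.47], [-1.1, 4.24], [0.23, 1.98], [-2.94, 2.94]. Speed limits (rad/s): [2.57, 2.57, 3.14, 3.14, 3.14, 3.14, 3.14].

INTERFACE

Orientations are given as a unit quaternion [x, y, z, w].
In Python, from bench import readout, imaging, ctrl gives the robot as it stands.
- The arm moves only by the shell command python3 -m inch 'ROWS' [FORCE]. ROWS is JSON, a list of rows, each a list of 3 entries, a list of its own where there are three numbers: the opening, from 0 (shut) to 1 (fully open), then the shift along the tool's x, y, z in units of 40 mm (1.0 is 40 mm), then the turn about the tool's z in units of 10 degrees (1.0 is 10 degrees). A call has exactly 5 rows; each row shifts and turns the commanded pose from where the row before left it, along the tool's axes as they then stand; what a row does not reach is not made up. A row lasts 1/8 s, in which the tool goes at most 62.5 mm and 10.7 degrees, less where a joint would pass 70% of its speed; a pose out of reach is approached as far as the arm can. A call is refused whole if a number of a shift passes 1 or a number of a turn 1, either way. A call with a gripper value outside its range is refused whole. The fingers move at their own pace and stop on an object; FORCE is the grip in N (left out, the last holds). Time passes only in rows, so rows that do not move let the fingers close, or fill a call up. It gives the time, the measured TCP pose, the force, the opening and the grip force at its end, in the units of the state.
- readout.get_obs(): the state, without advancing time (a new reading comes with each control period).
- imaging.capture(name): name is "scene" or "side" or "wrist"; returns the picture (420x560x3 uint8, red, green, blue); there is no depth.
- imaging.calibration(name): a dict with "fx", "fy", "cx", "cy" (pixels), "cam_to_world" (4x4, takes a point from camera to world coordinates); the wrist camera has in their place "tool_from_camera" (4x4, takes a point from camera to tool coordinates, whose origin is the TCP and whose axes are the flange's). Camera axes: x right, y down, z forward; pixel columns grow to the right and rows downward; lengths in m; the calibration is good to about 2 mm. A picture is of the moment at which its call begins: read the wrist's pose just before it. calibration takes no time and is no camera call.
- ctrl.close_job(): hands the job in; it is judged then, once.
Trained networks look in the newest picture that a camera, given by its name, has taken for a name from the list of things; names that differ only in an ending like _2 or _b are one class to them, and where a whole thing is asked for, a point or a joint stands for the part that bears it (a point fixed in the world has none). Each returns a list of dicts, best first, with "score" (0 to 1); they miss things now and then, are a little off and sometimes report something else, mostly with a low value. They report only what shows in the picture. A call takes as long as a camera call. They do not tell look-alikes from the thing itself.
- imaging.search_frame(camera, label): "at" ([x, y, z] in m, in world coordinates, good to about 4 mm: the middle of the surface that is visible of it).
- imaging.trace(camera, label): "mask" (420x560 bool, what is visible of it).
The state is a dict: "clock": time; "joint_positions": joint angles; "qvel": joint speeds; "joint_efforts": joint torques, N m; "tcp_pos": TCP position; "orientation": TCP orientation; "force": force on the tool from outside, world axes, zero at the start; "moment": the same for the moment, N m; "width": finger opening in m; "finger_force": force on a finger pad.
Only numpy, scipy, OpenCV 4.12 (cv2) and the standard library are available. Lean on these libraries where they do the work, as an engineer would, in place of code of your own. Each camera call takes 0.05 s, during which the arm holds its last target. There are 200 camera calls.

TASK

Slide the steel parts dish with the sprocket cassette in it along the bench, flat and without lifting it, until the dish lies wholly inside the white ring of the blue inspection mat. Then draw the orange work lamp up out of the tool block and tip it over, about 45 degrees or more from its upright attitude, so that its light panel shines down on the middle of the sprockets from about 20 cm away. Finish while still holding the lamp there, raised clear of everything, and leave the other things on the bench where they are.

Things in the scene. Friction and masses are not known exactly. Their poses are not given: they have to be found in the camera images.
- mat: Blue square inspection mat, 230 mm a side, under 1.5 mm thick, fixed flat on the bench; dishes slide freely onto it. A white ring is printed on it, inner radius 97 mm, outer radius 103 mm. Origin: centre of the ring, at bench height; z up. Its place and yaw vary.
- dish: Round stainless parts dish, loose, 150 mm across at the rim, 120 mm across at the base, 30 mm high, flaring wall 3 mm thick, floor 4 mm thick, 0.35 kg. Origin: centre of its underside; z up. It starts to the left or to the right of the mat, the tool block on the other side.
- cassette: Bicycle sprocket cassette, a stepped stack of seven toothed discs lying in the dish, largest sprocket (102 mm across) down, 38 mm high, smallest (52 mm across) on top, 0.25 kg, loose. Origin: centre of its underside, 4 mm above the dish's underside.
- cassette_mid (a point): The middle of the sprockets: on the cassette's axis, 20 mm above its underside.
- block: Wooden tool block fixed to the bench, 85 mm (x) by 170 mm (y), 75 mm high, with two equal pockets 34 mm (x) by 38 mm (y), 60 mm deep, centred 42.5 mm to either side (y) of its centre. The lamp stands in one, the brush in the other; which is which varies. Origin: centre of its underside; -x is its front, roughly towards the robot.
- lamp: Slim work lamp, 185 mm long, 0.16 kg, standing head down in a pocket, its end 15 mm above the bench. Orange head 30 (x) by 34 mm (y), 0 to 85 mm; black handle 26 (x) by 30 mm (y), 85 to 185 mm. Origin: centre of the head's end; z runs to the handle's end, up in the block. The pale light panel, 22 by 56 mm, is on the head's -x face (hidden in the pocket, towards the block's -x) and shines along -x.
- lamp_panel (a point): Centre of the light panel: on the lamp at x = -15 mm, y = 0, z = 45 mm in its own axes. The light goes from here along the lamp's -x. A small red switch low on the black handle is on the same (-x) side.
- lamp_butt (a point): Centre of the handle's end of the lamp, 185 mm along its z, 200 mm above the bench at the start. Grip the handle with the TCP 20 to 30 mm below this end: deeper, the gripper's knuckles jam on the handle. The lamp's centre of mass is about 100 mm below it.
- brush: Parts brush standing head down in the other pocket of the tool block, to be left there: dark bristle head and pale wooden collar, 34 mm wide at most, round pale wooden handle 22 mm across up to 140 mm from its lower end, that is 155 mm above the bench. Origin: centre of its lower end.
- tape: Bystander: black roll of tape lying flat, 100 mm across, 24 mm high. Origin: centre of its underside.
- spanner: Bystander: steel spanner lying flat, 180 mm long, thin. Origin: under its middle.
- lube: Bystander: standing lubricant bottle, 48 mm across, 140 mm high, red cap. Origin: centre of its underside.
- rotor: Bystander: brake disc lying flat, 158 mm across, 5 mm thick. Origin: centre of its underside.
There are look-alikes about, which are no part of the job. Of the things that look like the block, the larger one is meant.

How it is judged:
By the outcome, as a careful person would: the job done as asked, in the order asked, and still so for the second after the job is handed in, while the arm keeps its last pose, push and grip.
It also fails if it takes over 72 s, if anything falls off the work surface, if the arm or the gripper's body presses on something with over 40 N, if the wrist force passes 120 N, or if a joint passes its speed limit or range.

## Working session

There is one attempt and no reset: what is moved stays moved. The work goes in short steps, Python scripts to look and compute and a shell command to move; the robot and the scene stay as the last step left them, time stands still between calls to the robot, and variables do not carry over. Pictures are saved under pics/ and viewed, at most 10 in all, crops included, and the job is handed in when it is done.

```bash
ls; mkdir -p pics
python3 - <<'E'
from bench import readout, imaging
import cv2,numpy as np
o=readout.get_obs();print(o)
ims=[]
for c in ["scene","side"]:
    im=imaging.capture(c);cv2.imwrite(f"pics/{c}0.png",im[:,:,::-1])
    k=imaging.calibration(c);print(c,k)
    for l in ["mat","dish","cassette","block","lamp","lamp_butt","brush","tape","spanner","lube","rotor"]:
        print(c,l,[(round(d['score'],2),np.round(d['at'],3).tolist()) for d in imaging.search_frame(c,l)])
print(imaging.calibration("wrist"))
E
```

```text
pics
{'clock': 0.0, 'joint_positions': array([-0.06580002,  0.62929644,  0.0384351 ,  1.51832315, -0.02697932,
        0.99630481, -0.0200303 ]), 'qvel': array([-0.00032447, -0.00194081,  0.00193467,  0.00100621,  0.00047181,
        0.0015349 ,  0.00093342]), 'joint_efforts': array([ 1.05774864e-04, -5.49729431e+01,  1.14371493e+00, -1.86633307e+01,
       -5.21096285e-02,  2.37884105e-02,  1.36332897e-04]), 'tcp_pos': array([6.49389881e-01, 2.81310696e-05, 2.23400518e-01]), 'orientation': array([ 7.07110897e-01,  7.07102084e-01, -6.53172871e-04, -6.29265689e-04]), 'force': array([-0.33176492, -0.46772046,  0.01406097]), 'moment': array([-0.03491009, -0.0189131 , -0.00749118]), 'finger_force': 0.0, 'width': 0.09375140426624617}
scene {'fx': 484.8746694198951, 'fy': 484.8746694198951, 'cx': 279.7490454272719, 'cy': 205.4117835152036, 'cam_to_world': array([[-0.7081106 ,  0.54573962, -0.44804871,  1.15248347],
       [ 0.70600535,  0.5576907 , -0.43650604,  0.51069598],
       [ 0.01165396, -0.62541935, -0.78020179,  1.11185878],
       [ 0.        ,  0.        ,  0.        ,  1.     
[... 1453 characters left out ...]

side tape [(0.91, [0.738, 0.188, 0.015]), (0.64, [0.491, 0.309, 0.016])]
side spanner [(0.85, [0.712, -0.263, 0.007])]
side lube [(0.7, [0.746, -0.125, 0.069]), (0.21, [0.471, -0.395, 0.074])]
side rotor [(0.96, [0.756, 0.062, 0.003])]
{'fx': 306.1599999408823, 'fy': 306.1599999408823, 'cx': 279.40216833861024, 'cy': 203.9595083401337, 'tool_from_camera': array([[-4.25922043e-04, -9.67482222e-01, -2.52938667e-01,
         7.36035235e-02],
       [ 9.99999907e-01, -3.96848798e-04, -1.65960577e-04,
         9.37228175e-05],
       [ 6.01855020e-05, -2.52938714e-01,  9.67482301e-01,
        -1.60512075e-01],
       [ 0.00000000e+00,  0.00000000e+00,  0.00000000e+00,
         1.00000000e+00]])}
```

View pics/scene0.png

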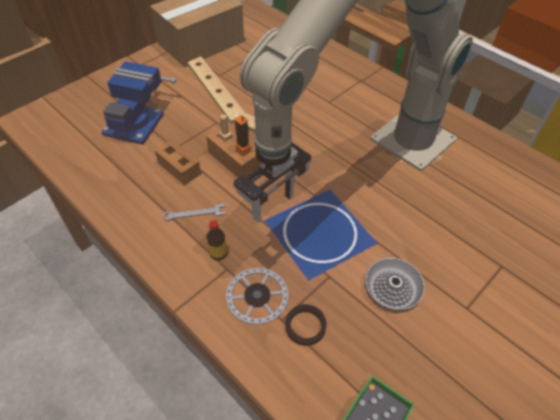

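View pics/side0.png

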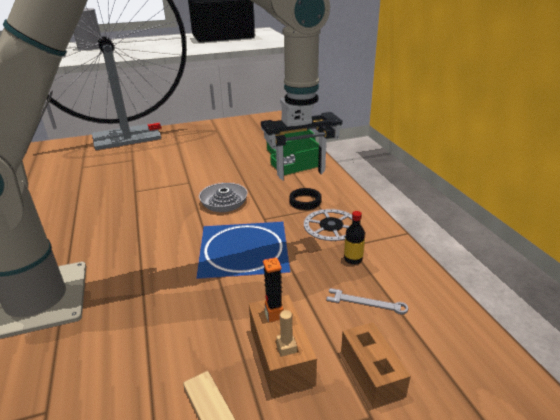

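Scene view: the large block with the lamp (241,133) and brush (225,127) is at about (237,150). A smaller empty block sits at (178,162). The dish with its cassette is at (394,285) and the mat ring at (320,232). Other candidates are the tape (306,324) and rotor (257,295). I choose the larger, occupied block and the only dish. Side view: lamp butt (272,265), block (283,345), look-alike (374,363). Next I measure precisely and check with a close crop.

```bash
cat > h.py <<'E'
import cv2,numpy as np
from bench import readout,imaging
from scipy.optimize import least_squares
from scipy.spatial.transform import Rotation as R
def cam(c):
    k=imaging.calibration(c)
    if c!="wrist": return k,k["cam_to_world"]
    o=readout.get_obs();T=np.eye(4);T[:3,:3]=R.from_quat(o["orientation"]).as_matrix();T[:3,3]=o["tcp_pos"]
    return k,T@k["tool_from_camera"]
def rays(c,px,kT=None):
    k,T=kT or cam(c);px=np.atleast_2d(px).astype(float)
    d=np.c_[(px[:,0]-k["cx"])/k["fx"],(px[:,1]-k["cy"])/k["fy"],np.ones(len(px))]@T[:3,:3].T
    return T[:3,3],d
def plane(c,px,z,kT=None):
    o,d=rays(c,px,kT);return o+d*((z-o[2])/d[:,2])[:,None]
def tri(rs):
    A=np.zeros((3,3));b=np.zeros(3)
    for o,d in rs:
        d=d[0]/np.linalg.norm(d);P=np.eye(3)-np.outer(d,d);A+=P;b+=P@o
    x=np.linalg.solve(A,b);return x,[np.linalg.norm(np.cross(x-o,d[0]/np.linalg.norm(d))) for o,d in rs]
def circ(p,r=None):
    f=lambda q:np.hypot(p[:,0]-q[0],p[:,1]-q[1])-(q[2] if r is None else r)
    s=least_squares(f,[*p[:,:2].mean(0),r or .08],loss="soft_l1",f_scale=.003);return s.x,np.median(abs(f(s.x)))
def ring(c,im,kT=None):
    hsv=cv2.cvtColor(im,cv2.COLOR_RGB2HSV);blue=cv2.inRange(hsv,(100,120,40),(125,255,255))
    n,l,st,_=cv2.connectedComponentsWithStats(blue)
    # biggest blue blobs near the mat
    m=np.zeros_like(blue)
    for i in range(1,n):
        if st[i,4]>300:
            P=plane(c,[st[i,0]+st[i,2]/2,st[i,1]+st[i,3]/2],0,kT)[0]
            if abs(P[0]-.5)<.2 and abs(P[1])<.2: m[l==i]=255
    hull=cv2.convexHull(cv2.findNonZero(m));hm=cv2.fillConvexPoly(np.zeros_like(m),hull,255)
    hm=cv2.erode(hm,np.ones((5,5)))
    w=cv2.inRange(hsv,(0,0,140),(179,70,255))&hm
    y,x=np.nonzero(w);return plane(c,np.c_[x,y],.001,kT),plane(c,hull[:,0],.001,kT)
def dishfit(c,kT=None):
    imaging_m=imaging.trace(c,"dish")
    out=[]
    for t in imaging_m[:2]:
        cs,_=cv2.findContours(t["mask"].astype(np.uint8),cv2.RETR_EXTERNAL,cv2.CHAIN_APPROX_NONE)
        p=max(cs,key=len)[:,0];out.append((t["score"],*circ(plane(c,p,.03,kT)),p.mean(0)))
    return out
E
python3 - <<'E'
from h import *
ims=[]
for c in ["scene","side"]:
    im=imaging.capture(c)
    p,h=ring(c,im);print(c,"ring",circ(p),len(p))
    print(c,"dish",dishfit(c))
    for l in ["lamp","block"]:
        for t in imaging.trace(c,l):
            y,x=np.nonzero(t["mask"]);print(c,l,round(t["score"],2),x.min(),x.max(),y.min(),y.max(),len(x))
    x0,y0=((195,95) if c=="scene" else (235,245))
    ims.append(cv2.resize(im[y0:y0+ 150,x0:x0+100],None,fx=4,fy=4,interpolation=2))
cv2.imwrite("pics/crop1.png",np.hstack(ims)[:,:,::-1])
E
```

```text
scene ring (array([0.50499767, 0.03651512, 0.09464564]), np.float64(0.002713159791960136)) 166
scene dish [(0.95, array([0.50103391, 0.28770461, 0.07446965]), np.float64(0.0010512180791435871), array([394.36305732, 283.50955414]))]
scene lamp 0.66 234 249 115 156 499
scene block 0.81 155 200 140 184 1213
scene block 0.55 206 259 126 176 1292
side ring (array([0.50038777, 0.03796105, 0.10045794]), np.float64(0.0017458949505659016)) 351
side dish [(0.62, array([0.49750068, 0.27345326, 0.08534853]), np.float64(0.003857611968484345), array([223.04310345, 196.78448276]))]
side lamp 0.94 263 283 258 322 1045
side block 0.93 341 409 323 407 3576
side block 0.92 249 316 296 397 3701
```

View pics/crop1.png

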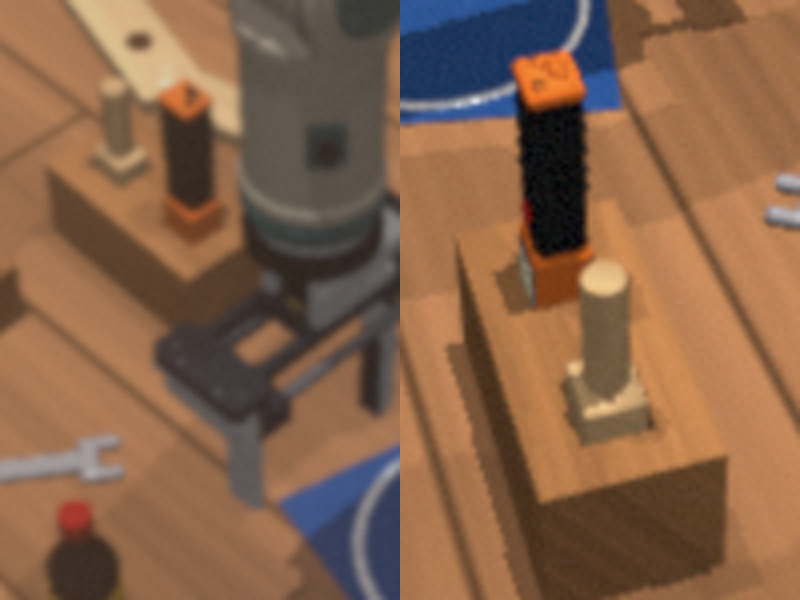

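The crop shows the lamp (orange butt, black handle, pale panel edge and red switch on its left, -x side) standing in the large block's nearer-to-mat pocket. The brush is in the other pocket, so the choice is confirmed. Butt centre is at side pixel (272.2,264.8) and scene pixel (241.5,119.5). The block's top corners in the side view are (249,305), (270,371), (317,359), (288,296).

```bash
python3 - <<'E'
from h import *
print("butt",tri([rays("scene",[241.5,119.5]),rays("side",[272.2,264.8])]))
q=plane("side",[[249.25,305],[270,370.75],[316.75,358.75],[288,296.3]],.075)[:,:2]
print(q.round(4).tolist(),q.mean(0))
for i in range(4):
    e=q[(i+1)%4]-q[i];print(np.linalg.norm(e),np.degrees(np.arctan2(e[1],e[0])))
E
python3 -m inch '[[1,[1,-0.75,0],0],[1,[1,-0.75,0],0],[1,[1,-0.75,0],0],[1,[1,-0.75,0],0],[1,[1,-0.75,0],0]]' 40
python3 - <<'E'
from h import *
kT=cam("wrist");im=imaging.capture("wrist");print(readout.get_obs()["tcp_pos"])
cv2.imwrite("pics/w1.png",im[:,:,::-1])
print(dishfit("wrist",kT))
print([(d["score"],d["at"]) for d in imaging.search_frame("wrist","cassette")])
try:
    p,h=ring("wrist",im,kT);print(circ(p,.1),circ(p),len(p))
except Exception as e:print(e)
E
```

```text
butt (array([ 0.48661827, -0.29558049,  0.19763189]), [np.float64(0.0008852508282439976), np.float64(0.0008852508282440281)])
[[0.4467, -0.2563], [0.4409, -0.4217], [0.5254, -0.4245], [0.5283, -0.2584]] [ 0.48531772 -0.34023256]
0.16547507018180266 -92.01509142860287
0.08458151629487029 -1.9166358438560542
0.16613725713093538 89.00131644220613
0.08163806646507228 178.53331659302728
clock: 2.22
tcp_pos: [0.4991, 0.2013, 0.2245]
orientation: [0.707, 0.707, 0.0, 0.0]
force: [0.9, 0.2, -0.1]
width: 0.094
finger_force: 0.0
[0.49389365 0.20850834 0.2243682 ]
[(0.56, array([0.49883607, 0.29060261, 0.07370827]), np.float64(0.00028296758233294084), array([279.03608247, 105.56185567]))]
[(0.82, [0.5006, 0.2926, 0.0221])]
(array([0.49979243, 0.03658768, 0.1       ]), np.float64(0.0017651502224221016)) (array([0.49979172, 0.03651303, 0.10023816]), np.float64(0.0017791672690178617)) 1679
```

```bash
python3 -m inch '[[1,[1,0,0],0],[1,[1,0,0],0],[1,[1,0,0],0],[1,[1,0,0],0],[1,[1,0,0],0]]'
python3 -m inch '[[1,[0.5,0,0.4],0],[1,[0,0,1],0],[1,[0,0,1],0],[1,[0,0,1],0],[1,[0,0,0.9],0]]'
python3 -m inch '[[1,[0,0,0.3],0],[1,[0,0,0.2],0],[1,[0,0,0],0],[1,[0,0,0],0],[1,[0,0,0],0]]'
```

```text
clock: 3.0
tcp_pos: [0.5016, 0.3998, 0.2243]
orientation: [0.708, 0.706, 0.0, 0.001]
force: [0.9, -0.0, -0.0]
width: 0.0942
finger_force: 0.0
clock: 3.62
tcp_pos: [0.5006, 0.4173, 0.0497]
orientation: [0.708, 0.706, -0.001, 0.001]
force: [0.2, 0.2, 0.2]
width: 0.094
finger_force: 0.0
clock: 4.25
tcp_pos: [0.5005, 0.4205, 0.0334]
orientation: [0.707, 0.707, 0.001, 0.0]
force: [-0.6, -0.2, 0.5]
width: 0.0939
finger_force: 0.0
```

```bash
python3 -m inch '[[1,[-0.4,0,0.15],0],[1,[-0.4,0,0],0],[1,[-0.4,0,0],0],[1,[-0.2,0,0],0],[1,[-0.2,0,0],0]]'
python3 -m inch '[[1,[-0.3,0,0],0],[1,[-0.3,0,0],0],[1,[-0.3,0,0],0],[1,[-0.3,0,0],0],[1,[-0.3,0,0],0]]'
python3 - <<'E'
from h import *
print(readout.get_obs()["tcp_pos"])
imaging.capture("wrist")
kT=cam("wrist");im=imaging.capture("scene");print(dishfit("scene"))
cv2.imwrite("pics/s2.png",im[:,:,::-1])
E
```

```text
clock: 4.88
tcp_pos: [0.5001, 0.3563, 0.0265]
orientation: [0.707, 0.707, 0.001, -0.0]
force: [-2.0, 3.9, 0.4]
width: 0.0942
finger_force: 1.7
clock: 5.5
tcp_pos: [0.5003, 0.2956, 0.0265]
orientation: [0.707, 0.707, 0.0, -0.0]
force: [-0.4, 5.0, 0.1]
width: 0.0938
finger_force: 2.3
[0.50026029 0.29560751 0.02645944]
[(0.66, array([0.50539879, 0.22353387, 0.06930536]), np.float64(0.00536386003267738), array([365.65      , 267.77777778]))]
```

View pics/s2.png

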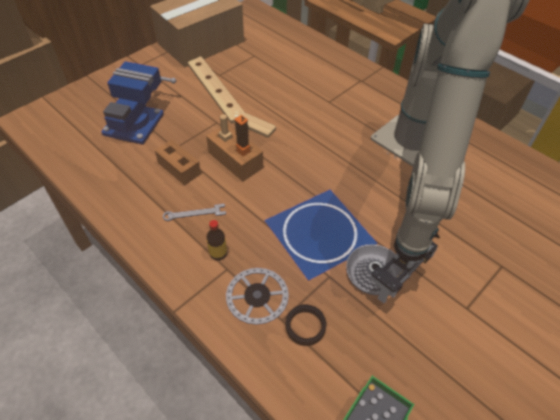

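The dish at (372,268) sits cradled between the fingers, heading straight for the ring (320,232).

```bash
python3 -m inch '[[1,[-0.3,0,0],0],[1,[-0.3,0,0],0],[1,[-0.3,0,0],0],[1,[-0.3,0,0],0],[1,[-0.3,0,0],0]]'
python3 -m inch '[[1,[-0.3,0,0],0],[1,[-0.3,0,0],0],[1,[-0.3,0,0],0],[1,[-0.3,0,0],0],[1,[-0.3,0,0],0]]'
python3 -m inch '[[1,[-0.3,0,0],0],[1,[-0.3,0,0],0],[1,[-0.3,0,0],0],[1,[-0.2,0,0],0],[1,[-0.1,0,0],0]]'
python3 - <<'E'
from h import *
kT=cam("wrist");im=imaging.capture("wrist");print(readout.get_obs()["tcp_pos"])
for c in ("scene","side"):
    im=imaging.capture(c);print(dishfit(c))
    try:
        p,h=ring(c,im);print(circ(p,.1))
    except Exception as e:print(e)
E
```

```text
clock: 6.28
tcp_pos: [0.4999, 0.2351, 0.0262]
orientation: [0.707, 0.707, -0.0, -0.0]
force: [0.1, 4.4, -0.6]
width: 0.094
finger_force: 2.2
clock: 6.9
tcp_pos: [0.4999, 0.1752, 0.0263]
orientation: [0.707, 0.707, -0.0, -0.0]
force: [0.0, 3.7, -0.3]
width: 0.0939
finger_force: 2.1
clock: 7.52
tcp_pos: [0.4999, 0.1274, 0.0263]
orientation: [0.707, 0.707, -0.0, -0.0]
force: [-0.5, 4.3, -0.4]
width: 0.0944
finger_force: 2.1
[0.49991584 0.12697519 0.02626085]
[(0.85, array([0.50270506, 0.05140112, 0.06402917]), np.float64(0.004782927533654946), array([315.88990826, 223.43119266])), (0.38, array([ 0.41146559, -0.39140839,  0.0576384 ]), np.float64(0.024121438223119795), array([241.7032967 , 134.83516484]))]
(array([ 0.46811658, -0.09300545,  0.1       ]), np.float64(0.0026309835603437193))
[(0.98, array([0.49916055, 0.05168908, 0.07901436]), np.float64(0.0027270009166520046), array([240.9469697 , 236.09848485]))]
(array([0.5006029 , 0.03565929, 0.1       ]), np.float64(0.0028846594031366607))
```

```bash
python3 -m inch '[[1,[-0.2,0,0],0],[1,[-0.2,0,0],0],[1,[-0.15,0,0],0],[1,[-0.07,0,0],0],[1,[0,0,0],0]]'
python3 -m inch '[[1,[0.3,0,0],0],[1,[0.5,0,0],0],[1,[0.5,0,0],0],[1,[0.2,0,-0.6],0],[1,[0,0,-1],0]]'
python3 -m inch '[[1,[0,0,-1],0],[1,[0,0,-1],0],[1,[0,0,-1],0],[1,[-0.5,0,-0.5],0],[1,[-0.5,0,0],0]]'
python3 -m inch '[[1,[-0.5,0,0],0],[1,[-0.5,0,0],0],[1,[-0.5,0,0],0],[1,[0,0,0],0],[1,[0,0,0],0]]'
python3 - <<'E'
from h import *
kT=cam("wrist");im=imaging.capture("wrist");print(readout.get_obs()["tcp_pos"])
cv2.imwrite("pics/w3.png",im[:,:,::-1])
print(dishfit("wrist",kT),[(d["score"],d["at"]) for d in imaging.search_frame("wrist","cassette")])
p,h=ring("wrist",im,kT);print(circ(p,.1),len(p))
E
```

```text
clock: 8.4
tcp_pos: [0.5, 0.1025, 0.0263]
orientation: [0.707, 0.707, -0.0, 0.0]
force: [0.9, 1.9, -0.5]
width: 0.094
finger_force: 1.2
clock: 9.02
tcp_pos: [0.4986, 0.164, 0.0899]
orientation: [0.706, 0.708, -0.002, -0.001]
force: [0.4, -0.0, -0.8]
width: 0.0936
finger_force: 0.0
clock: 9.65
tcp_pos: [0.5007, 0.1232, 0.2321]
orientation: [0.707, 0.707, 0.001, 0.001]
force: [-1.0, -0.3, -0.7]
width: 0.0939
finger_force: 0.0
clock: 10.28
tcp_pos: [0.4999, 0.0643, 0.2303]
orientation: [0.707, 0.707, 0.0, -0.0]
force: [1.0, 0.5, 0.1]
width: 0.0941
finger_force: 0.0
[0.49991051 0.06445705 0.23027089]
[(0.84, array([0.50130272, 0.0382104 , 0.07432487]), np.float64(0.00039626344169260697), array([280.40469208, 205.31671554]))] [(0.7, [0.502, 0.0472, 0.0189])]
(array([0.49875073, 0.03871582, 0.1       ]), np.float64(0.033443685540446876)) 8204
```

View pics/w3.png

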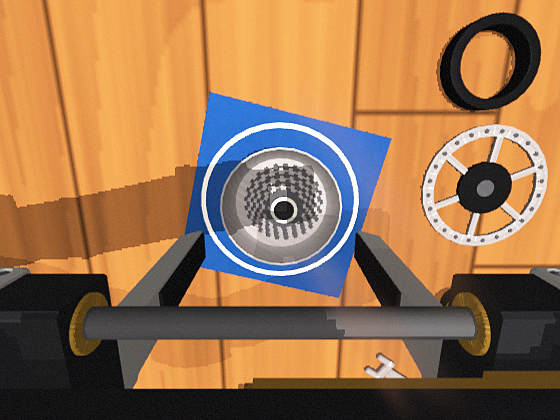

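The dish at (283,205) sits concentric in the white ring (280,200), well inside, with the cassette in it. Now I turn the tool and go to the lamp.

```bash
python3 - <<'E'
from h import *
imaging.calibration("wrist");print(plane("wrist",[[284,209]],.042))
E
python3 -m inch '[[1,[0,0,-0.5],1],[1,[0,0,-0.5],1],[1,[0,0,0],1],[1,[0,0,0],1],[1,[0,0,0],1]]'
python3 -m inch '[[1,[0,0,0],1],[1,[0,0,0],1],[1,[0,0,0],1],[1,[0,0,0],1],[1,[0,0,0],0.15]]'
python3 -m inch '[[1,[-0.3,1,0],0],[1,[0,1,0],0],[1,[0,1,0],0],[1,[0,1,0],0],[1,[0,1,0],0]]'
python3 -m inch '[[1,[0,1,0],0],[1,[0,1,0],0],[1,[0,1,0],0],[1,[0,0.8,0],0],[1,[0,0.2,0],0]]'
python3 -m inch '[[1,[0,0,0],0],[1,[0,0,0],0],[1,[0,0,0],0],[1,[0,0,0],0],[1,[0,0,0],0]]'
python3 - <<'E'
from h import *
kT=cam("wrist");im=imaging.capture("wrist");o=readout.get_obs();print(o["tcp_pos"],o["joint_positions"])
cv2.imwrite("pics/w4.png",im[:,:,::-1])
E
```

```text
[[0.50539179 0.04068906 0.042     ]]
clock: 11.05
tcp_pos: [0.4999, 0.064, 0.2703]
orientation: [0.94, 0.34, 0.0, -0.0]
force: [-0.5, -0.7, 0.1]
width: 0.094
finger_force: 0.0
clock: 11.68
tcp_pos: [0.4999, 0.064, 0.2702]
orientation: [1.0, -0.012, -0.0, 0.0]
force: [0.0, 0.3, 0.3]
width: 0.094
finger_force: 0.0
clock: 12.3
tcp_pos: [0.4828, -0.1372, 0.2703]
orientation: [1.0, -0.011, 0.0, -0.0]
force: [0.4, -0.3, 0.7]
width: 0.0941
finger_force: 0.0
clock: 12.92
tcp_pos: [0.4781, -0.2981, 0.2701]
orientation: [1.0, -0.014, -0.0, 0.0]
force: [0.1, 0.2, 0.5]
width: 0.0943
finger_force: 0.0
clock: 13.55
tcp_pos: [0.4787, -0.296, 0.2703]
orientation: [1.0, -0.013, 0.0, -0.0]
force: [-0.2, -0.5, 0.2]
width: 0.094
finger_force: 0.0
[ 0.47866195 -0.29611167  0.27030867] [ 0.2369727   0.47757209  0.4043631   1.71457529 -0.2175949   0.99386022
 -0.87643294]
```

View pics/w4.png

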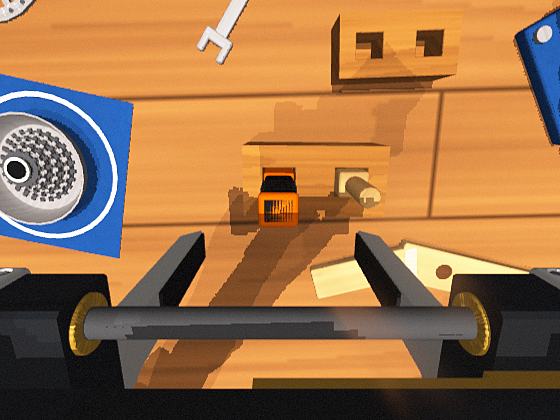

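The wrist view shows the lamp butt at about (279,210), square between the fingers. The brush is at (362,190), clear to the side, and the small look-alike block is at (395,45).

Run:
```python
from h import *
im=cv2.cvtColor(cv2.imread("pics/w4.png"),cv2.COLOR_BGR2HSV)
m=cv2.inRange(im,(5,180,180),(18,255,255));m[:190]=0;m[235:]=0;m[:,:255]=0;m[:,305:]=0
r=cv2.minAreaRect(cv2.findNonZero(m));print(r)
for z in (.198,.2):print(plane("wrist",[r[0]],z), plane("wrist",[[262,212],[297,212]],z))
print("tri3",tri([rays("scene",[241.5,119.5]),rays("side",[272.2,264.8]),rays("wrist",r[0])]))
# block top corners in wrist view
print(plane("wrist",[[244,160],[388,160]],.075), readout.get_obs()["orientation"])
```

```text
((279.5, 210.99998474121094), (48.99999237060547, 41.99999237060547), 0.0)
[[ 0.48541651 -0.29601363  0.198     ]] [[ 0.48495886 -0.28214829  0.198     ]
 [ 0.48422907 -0.30983647  0.198     ]]
[[ 0.48598769 -0.29602729  0.2       ]] [[ 0.48553397 -0.28228105  0.2       ]
 [ 0.48481046 -0.30973139  0.2       ]]
tri3 (array([ 0.48613262, -0.29589204,  0.19775447]), [np.float64(0.000683082284760494), np.float64(0.0012316813948823413), np.float64(0.0007656761107941373)])
[[ 0.51274001 -0.25569565  0.075     ]
 [ 0.50835691 -0.42236983  0.075     ]] [ 9.99916621e-01 -1.29131158e-02  4.02290930e-05 -3.87259494e-05]
```

```bash
python3 -m inch '[[1,[0.18,0,0.4],0],[1,[0,0,0.6],0],[1,[0,0,0.6],0],[1,[0,0,0.5],0],[1,[0,0,0.3],0]]'
python3 -m inch '[[1,[0,0,0],0],[0,[0,0,0],0],[0,[0,0,0],0],[0,[0,0,0],0],[0,[0,0,0],0]]' 50
python3 -m inch '[[0,[0,0,0],0],[0,[0,0,0],0],[0,[0,0,0],0],[0,[0,0,0],0],[0,[0,0,0],0]]'
```

```text
clock: 14.22
tcp_pos: [0.4854, -0.296, 0.1723]
orientation: [1.0, -0.013, -0.001, -0.001]
force: [1.1, 0.4, 0.4]
width: 0.0939
finger_force: 0.0
clock: 14.85
tcp_pos: [0.4859, -0.2965, 0.1746]
orientation: [1.0, -0.013, 0.0, 0.0]
force: [-0.0, -0.0, -0.2]
width: 0.0576
finger_force: 0.0
clock: 15.48
tcp_pos: [0.4857, -0.2964, 0.1742]
orientation: [1.0, -0.013, -0.0, -0.0]
force: [-0.0, 0.3, -0.1]
width: 0.0297
finger_force: 50.0
```

```bash
python3 -m inch '[[0,[0,0,-0.3],0],[0,[0,0,-0.5],0],[0,[0,0,-0.5],0],[0,[0,0,-0.5],0],[0,[0,0,-0.4],0]]'
python3 -m inch '[[0,[0.4,0,0],0],[0,[0.5,0,0],0],[0,[0.5,0,0],0],[0,[0.5,0,0],0],[0,[0,0,0],0]]'
python3 - <<'E'
from h import *
o=readout.get_obs();print(o["tcp_pos"],o["finger_force"])
im=imaging.capture("side");cv2.imwrite("pics/s5.png",im[:,:,::-1])
E
```

```text
clock: 16.1
tcp_pos: [0.4859, -0.2967, 0.2636]
orientation: [1.0, -0.013, 0.0, 0.0]
force: [0.5, 0.3, -2.1]
width: 0.0297
finger_force: 50.0
clock: 16.73
tcp_pos: [0.5627, -0.2979, 0.262]
orientation: [1.0, -0.012, -0.0, -0.0]
force: [-0.3, 0.1, -2.8]
width: 0.0298
finger_force: 50.0
[ 0.5627326  -0.29786579  0.26201538] 49.96099233627319
```

View pics/s5.png

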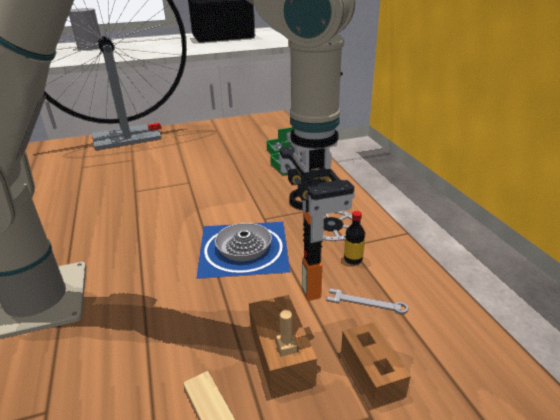

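The lamp hangs upright and clear at (313,270), with the dish in the ring at (243,245). I'll tip it by pressing its panel side against the block's back top edge while it pivots in the pads.

```bash
python3 -m inch '[[0,[0,0,0.4],0],[0,[0,0,0.6],0],[0,[0,0,0.6],0],[0,[0,0,0.4],0],[0,[0,0,0.2],0]]' 30
python3 -m inch '[[0,[-0.3,0,0],0],[0,[-0.3,0,0],0],[0,[-0.3,0,0],0],[0,[-0.3,0,0],0],[0,[-0.2,0,0],0]]'
python3 - <<'E'
from h import *
o=readout.get_obs();print(o["tcp_pos"],o["force"],o["width"])
im=imaging.capture("side");cv2.imwrite("pics/s6.png",cv2.resize(im[150:400,200:450],None,fx=2,fy=2)[:,:,::-1])
E
```

```text
clock: 17.4
tcp_pos: [0.5608, -0.2984, 0.1731]
orientation: [1.0, -0.013, -0.001, -0.0]
force: [0.7, 0.5, -1.6]
width: 0.0299
finger_force: 30.0
clock: 18.02
tcp_pos: [0.5082, -0.2973, 0.1759]
orientation: [1.0, -0.013, 0.004, 0.001]
force: [5.9, 0.3, -4.4]
width: 0.0297
finger_force: 30.0
[ 0.50818684 -0.29731524  0.17589094] [ 5.94065108  0.32533363 -4.37875139] 0.029692246400477428
```

View pics/s6.png

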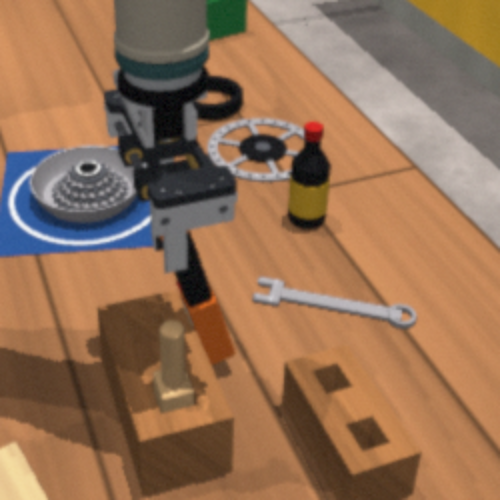

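It works: the lamp (crop 205,315) is swinging its head away from the block in the pads, at about 25°. Continue.

```bash
python3 -m inch '[[0,[-0.27,0,0.17],0],[0,[-0.27,0,0.17],0],[0,[-0.27,0,0.17],0],[0,[-0.27,0,0.17],0],[0,[-0.27,0,0.17],0]]'
python3 -m inch '[[0,[-0.05,0,0],0],[0,[0,0,0],0],[0,[0,0,0],0],[0,[0,0,0],0],[0,[0,0,0],0]]' 60
python3 -m inch '[[0,[0,0,-0.4],0],[0,[0,0,-0.7],0],[0,[0,0,-0.7],0],[0,[0,0,-0.7],0],[0,[0,0,-0.5],0]]'
python3 - <<'E'
from h import *
o=readout.get_obs();print(o["tcp_pos"],o["force"],o["width"])
im=imaging.capture("side");a=cv2.resize(im[100:400,180:430],None,fx=2,fy=2)
cv2.imwrite("pics/s7.png",a[:,:,::-1])
E
```

```text
clock: 18.7
tcp_pos: [0.451, -0.2958, 0.1396]
orientation: [1.0, -0.013, -0.0, 0.0]
force: [4.1, -1.3, -1.1]
width: 0.0294
finger_force: 30.0
clock: 19.32
tcp_pos: [0.4499, -0.2955, 0.1402]
orientation: [1.0, -0.013, -0.0, -0.0]
force: [3.7, -1.3, -2.5]
width: 0.0295
finger_force: 60.0
clock: 19.95
tcp_pos: [0.4473, -0.295, 0.2614]
orientation: [1.0, -0.013, -0.002, -0.001]
force: [-1.1, -1.0, -2.1]
width: 0.0296
finger_force: 60.0
[ 0.44733386 -0.29503595  0.26142498] [-1.08644382 -0.98258466 -2.05408602] 0.029601944715647487
```

View pics/s7.png

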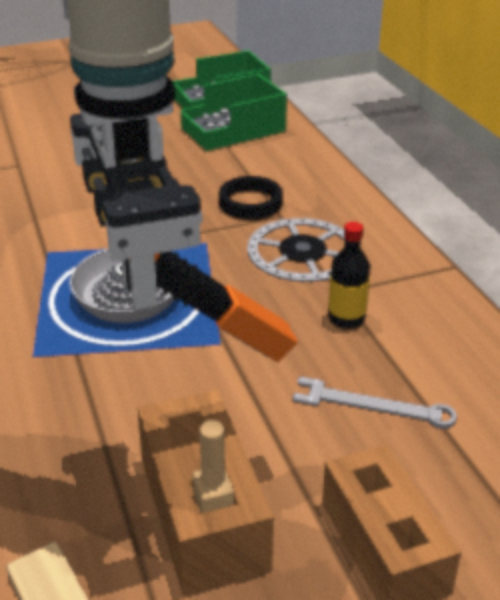

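The lamp is tipped about 55–60° and held at (crop 230,300), clear of the block; the brush is undisturbed. Moving it over the dish.

```bash
python3 -m inch '[[0,[0,-0.3,-0.2],0],[0,[0.2,-0.6,0],0],[0,[0.2,-0.7,0],0],[0,[0.2,-0.7,0],0],[0,[0.2,-0.7,0],0]]'
python3 -m inch '[[0,[0.2,-0.7,0],0],[0,[0.2,-0.7,0],0],[0,[0.2,-0.7,0],0],[0,[0.2,-0.7,0],0],[0,[0,-0.7,0],0]]'
python3 -m inch '[[0,[0,-0.7,0],0],[0,[0,-0.7,0],0],[0,[0,-0.4,0],0],[0,[0,-0.05,0],0],[0,[0,0,0],0]]'
cat > fit.py <<'E'
from h import *
o=readout.get_obs();P=o["tcp_pos"];Rt=R.from_quat(o["orientation"]).as_matrix()
print(P,o["force"],o["finger_force"])
M={}
for c in("scene","side"):
    im=imaging.capture(c);cv2.imwrite(f"pics/f_{c}.png",im[:,:,::-1])
    hsv=cv2.cvtColor(im,cv2.COLOR_RGB2HSV)
    t=imaging.trace(c,"lamp")
    if t: 
        m=t[0]["mask"];y,x=np.nonzero(m);print(c,t[0]["score"],x.mean(),y.mean(),m.sum())
        org=cv2.inRange(hsv,(4,150,60),(19,255,255))>0
        M[c]=(m,org&cv2.dilate(m.astype(np.uint8),np.ones((5,5))).astype(bool))
u=np.array([Rt[0,0],Rt[1,0],0]);u/=np.linalg.norm(u);v=np.cross([0,0,1],u)
def axes(th,roll=0):
    A=R.from_rotvec(-th*v).as_matrix()@np.c_[u,v,[0,0,1]];return A   # columns lamp x,y,z
def proj(c,X):
    k,T=cam(c);q=(X-T[:3,3])@T[:3,:3];return np.c_[q[:,0]/q[:,2]*k["fx"]+k["cx"],q[:,1]/q[:,2]*k["fy"]+k["cy"]]
B=np.array([[a,b,z] for a in(-15,15) for b in(-17,17) for z in(0,85)])/1000
def head(th,g):
    A=axes(th);return P+(B-[0,0,g])@A.T
def cost(q):
    s=0
    for c,(m,org) in M.items():
        h=cv2.convexHull((proj(c,head(np.radians(q[0]),q[1]/1000))*16).astype(np.int32))
        r=cv2.fillConvexPoly(np.zeros(m.shape,np.uint8),h,1,shift=4)>0
        s+=(r&org).sum()/(r|org).sum()
    return s
best=max(((cost((a,g)),a,g) for a in np.arange(35,80,1) for g in np.arange(145,176,1.5)));print(best)
for c in M:
    one={k:v for k,v in M.items() if k==c};full=M;M=one
    print(c,max((cost((a,g)),a,g) for a in np.arange(35,80,1) for g in np.arange(145,176,1.5)));M=full
th=np.radians(best[1]);A=axes(th);panel=P+A@(np.array([-15,0,45-best[2]])/1000)
im=imaging.capture("scene");
mid=np.array([.503,.039,.024]);d=-A[:,0];w=mid-panel
print("panel",panel,"dir",d,"dist",np.linalg.norm(w),"off-axis deg",np.degrees(np.arccos(w@d/np.linalg.norm(w))))
print("needed shift world",mid-.2*d-panel)
E
python3 fit.py
```

```text
clock: 20.62
tcp_pos: [0.4834, -0.1742, 0.2673]
orientation: [1.0, -0.013, -0.002, -0.001]
force: [1.1, 0.2, -2.4]
width: 0.0293
finger_force: 60.0
clock: 21.25
tcp_pos: [0.519, -0.0355, 0.2672]
orientation: [1.0, -0.013, -0.002, -0.0]
force: [-0.3, 0.7, -1.9]
width: 0.0295
finger_force: 60.0
clock: 21.88
tcp_pos: [0.5221, 0.0356, 0.2682]
orientation: [1.0, -0.014, -0.0, 0.0]
force: [-0.9, 0.6, -2.3]
width: 0.0294
finger_force: 60.0
[0.52214366 0.03557771 0.26816011] [-0.92673365  0.60700792 -2.28504747] 59.994410276412964
scene 0.96 299.2575039494471 196.75355450236967 1266
side 0.65 276.80232558139534 166.85813953488372 860
(np.float64(1.3824248460702644), np.int64(56), np.float64(167.5))
scene (np.float64(0.7241847826086957), np.int64(60), np.float64(169.0))Traceback (most recent call last):
  File "fit.py", line 31, in <module>
    print(c,max((cost((a,g)),a,g) for a in np.arange(35,80,1) for g in np.arange(145,176,1.5)));M=full
            ~~~^^^^^^^^^^^^^^^^^^^^^^^^^^^^^^^^^^^^^^^^^^^^^^^^^^^^^^^^^^^^^^^^^^^^^^^^^^^^^^^
  File "fit.py", line 31, in <genexpr>
    print(c,max((cost((a,g)),a,g) for a in np.arange(35,80,1) for g in np.arange(145,176,1.5)));M=full
                 ~~~~^^^^^^^
  File "fit.py", line 24, in cost
    h=cv2.convexHull((proj(c,head(np.radians(q[0]),q[1]/1000))*16).astype(np.int32))
                      ~~~~^^^^^^^^^^^^^^^^^^^^^^^^^^^^^^^^^^^^
  File "fit.py", line 17, in proj
    k,T=cam(c);q=(X-T[:3,3])@T[:3,:3];return np.c_[q[:,0]/q[:,2]*k["fx"]+k["cx"],q[:,1]/q[:,2]*k["fy"]+k["cy"]]
        ~~~^^^
  File "h.py", line 6, in cam
    k=imaging.calibration(c)
ValueError: time passes only in moves, steps and waits
```

```bash
sed -i 's/^def cam(c):/from functools import lru_cache\n@lru_cache(None)\ndef cam(c):/' h.py
cat >> fit.py <<'E'
out=[]
for c in("scene","side"):
    im=cv2.imread(f"pics/f_{c}.png");X=proj(c,np.vstack([head(th,best[2]/1000),panel,mid]))
    x0,y0=np.clip(X[:8].mean(0)-[60,70],0,[440,280]).astype(int)
    im=cv2.resize(im[y0:y0+140,x0:x0+120],None,fx=3.3,fy=3.3);X=(X-[x0,y0])*3.3
    for i in range(8):
        for j in range(i):
            if bin(i^j).count("1")==1: cv2.line(im,X[i].astype(int).tolist(),X[j].astype(int).tolist(),(0,255,0),1)
    cv2.line(im,X[8].astype(int).tolist(),X[9].astype(int).tolist(),(255,0,255),1);out.append(im)
cv2.imwrite("pics/fit.png",np.hstack(out))
E
python3 fit.py
```

```text
[0.52243642 0.03548637 0.26831256] [-3.77574466e-01  4.70898480e-05 -1.76661411e+00] 59.994131326675415
scene 0.86 299.54083204930663 195.99229583975347 1298
side 0.84 276.6221945137157 166.33665835411472 802
(np.float64(1.383003737638818), np.int64(56), np.float64(170.5))
scene (np.float64(0.7250673854447439), np.int64(62), np.float64(169.0))
side (np.float64(0.7041322314049587), np.int64(55), np.float64(175.0))
panel [0.61805532 0.03281101 0.18569829] dir [-0.55897415  0.01563975 -0.82903757] dist 0.19855066540044078 off-axis deg 1.6958588322853028
needed shift world [-0.00326049  0.00306104  0.00410923]
```

View pics/fit.png

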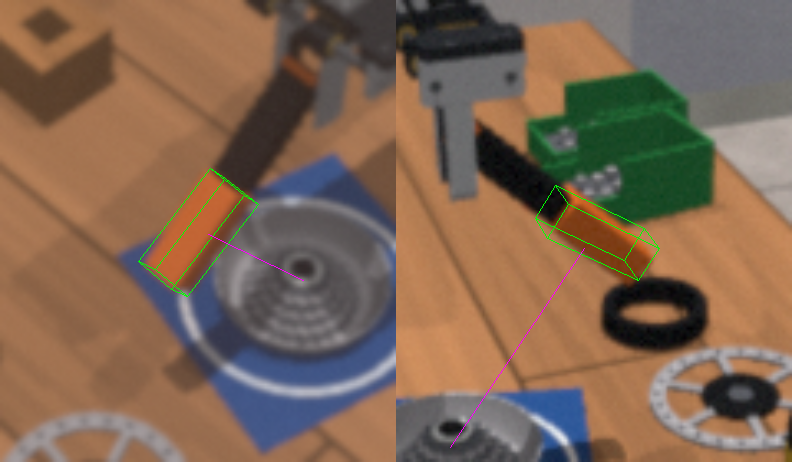

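The overlay shows the fitted head box over the orange head in both views, with the light axis (magenta) running to the cassette hub at (302,270) and (452,440). As an independent check on tilt and grip depth, I use the wrist camera numerically.

Run:
```python
from h import *
kT=cam("wrist");o=readout.get_obs();im=imaging.capture("wrist");P=o["tcp_pos"]
hsv=cv2.cvtColor(im,cv2.COLOR_RGB2HSV);org=cv2.inRange(hsv,(4,190,100),(16,255,255))
n,l,st,ce=cv2.connectedComponentsWithStats(org)
for i in np.argsort(-st[1:,4])[:4]+1: print(st[i],ce[i])
i=np.argsort(-st[1:,4])[0]+1
for r in range(st[i,1],st[i,1]+st[i,3],max(1,st[i,3]//12)):
    x=np.nonzero(l[r]==i)[0];print(r,x.min(),x.max(),len(x),im[r,279])
for r in range(60,260,8):print(r,im[r,279],end=" ")
t=imaging.trace("wrist","lamp")
for q in t[:2]:
    y,x=np.nonzero(q["mask"]);print(q["score"],x.min(),x.max(),y.min(),y.max())
t=imaging.search_frame("wrist","cassette");print(t)
print(P)
```

```text
[ 245  252   70   31 1950] [279.41230769 266.38923077]
[253  25  56 101 740] [281.93108108  75.65540541]
[540 169  15   7  46] [546.95652174 171.54347826]
[521 169  13   7  31] [527.03225806 171.12903226]
252 250 307 53 [127  54  26]
254 247 311 65 [171  70   5]
256 246 312 67 [182  73   1]
258 245 313 69 [197  77   0]
260 245 314 70 [206  84   0]
262 245 314 70 [211  84   1]
264 246 313 68 [211  90   0]
266 246 312 67 [202  78   0]
268 247 312 66 [188  73   0]
270 248 311 64 [182  68   0]
272 249 310 62 [184  71   0]
274 249 309 61 [186  75   0]
276 250 309 60 [182  70   0]
278 251 309 59 [181  69   0]
280 251 308 58 [185  69   0]
282 268 305 28 [191 109  48]
60 [254 146   0] 68 [254 149   0] 76 [254 147   0] 84 [254 148   0] 92 [254 142   0] 100 [254 142   0] 108 [255 143   0] 116 [38 29 30] 124 [39 31 30] 132 [32 20 23] 140 [30 27 31] 148 [29 28 25] 156 [28 25 27] 164 [15 17 19] 172 [27 23 27] 180 [33 35 30] 188 [31 29 32] 196 [32 30 31] 204 [30 29 34] 212 [35 32 36] 220 [45 47 42] 228 [39 34 34] 236 [42 36 40] 244 [35 30 25] 252 [127  54  26] 0.66 245 314 25 282
[{'at': [0.5109, 0.0783, 0.0084], 'score': 0.81}]
[0.52252474 0.03635565 0.26828236]
```

Run:
```python
from h import *
k,T=cam("wrist");o=readout.get_obs();P=o["tcp_pos"]
F=[(15,0,25),(15,85,112.5),(13,185,260.5),(-13,185,282)]
def res(q,n=4):
    th,g,dx=q;A=R.from_rotvec([0,-th,0]).as_matrix();r=[]
    for x,z,row in F[:n]:
        X=P+A@np.array([x/1e3+dx,0,z/1e3-g]);c=(X-T[:3,3])@T[:3,:3];r.append(c[1]/c[2]*k["fy"]+k["cy"]-row)
    return np.array(r)
s=least_squares(res,[1,.16,0],x_scale=[1,.1,.01]);th,g,dx=s.x;print(np.degrees(th),g,dx,s.fun)
s2=least_squares(lambda q:res([*q,0]),[1,.16],x_scale=[1,.1]);print(np.degrees(s2.x[0]),s2.x[1],s2.fun)
for th,g,dx in (s.x,[*s2.x,0]):
    A=R.from_rotvec([0,-th,0]).as_matrix();pan=P+A@np.array([-.015+dx,0,.045-g]);d=-A[:,0];mid=np.array([.503,.039,.024])
    print(pan,mid-.2*d-pan)
```

```text
47.1991595969315 0.1736832660811723 0.01041177789947122 [ 2.28368666 -3.24635481  4.10187876 -3.54048317]
50.32541724729674 0.1772866231521247 [ 1.26287607 -0.05961576  4.8599619  -6.10027925]
[0.61381555 0.03659186 0.17747865] [ 0.02507486  0.00240814 -0.00673467]
[0.61475791 0.03659186 0.17227871] [0.01592738 0.00240814 0.00565786]
```

Run:
```python
from h import *
o=readout.get_obs();P0=o["tcp_pos"]
F=[(15,0,25),(15,85,112.5),(13,185,260.5),(-13,185,282)]
# overlay readings of head corners (px): side & scene crops are 3.3x; recover crop origins from fit.py logic
Rt=R.from_quat(o["orientation"]).as_matrix();u=np.array([Rt[0,0],Rt[1,0],0]);u/=np.linalg.norm(u);v=np.cross([0,0,1],u)
ax=lambda th:R.from_rotvec(-th*v).as_matrix()@np.c_[u,v,[0,0,1]]
def pj(c,X,off=0):
    k,T=cam(c);q=(np.atleast_2d(X)-T[:3,3])@T[:3,:3]+off;return np.c_[q[:,0]/q[:,2]*k["fx"]+k["cx"],q[:,1]/q[:,2]*k["fy"]+k["cy"]]
masks={}
for c in("scene","side"):
    im=cv2.imread(f"pics/f_{c}.png");hsv=cv2.cvtColor(im,cv2.COLOR_BGR2HSV)
    g=cv2.inRange(hsv,(3,165,90),(17,255,255))
    A=ax(np.radians(56));ctr=pj(c,P0+A@np.array([0,0,-.128]))[0]
    n,l,st,ce=cv2.connectedComponentsWithStats(g)
    i=min((i for i in range(1,n) if st[i,4]>80),key=lambda i:np.linalg.norm(ce[i]-ctr))
    p=cv2.findNonZero((l==i).astype(np.uint8));r=cv2.minAreaRect(p);print(c,st[i],ce[i],r,"pred axis ctr",ctr)
    # long direction through PCA and compare with predicted tilt
    q=p[:,0].astype(float);w,V=np.linalg.eigh(np.cov(q.T));a=np.degrees(np.arctan2(V[1,1],V[0,1]))%180
    for th in (45,50,55,60,65):
        A=ax(np.radians(th));e=pj(c,[P0+A@np.array([.015,0,-.085]),P0+A@np.array([.015,0,-.17])]);d=e[1]-e[0];print(th,round(np.degrees(np.arctan2(d[1],d[0]))%180,1),"meas",round(a,1))
def res(q):
    th,g,dx,a,b=q;A=ax(th);r=[]
    for x,z,row in F:
        r.append((pj("wrist",P0+A@np.array([x/1e3+dx,0,z/1e3-g]),np.array([0,a,b]))[0,1]-row)/1.5)
    return np.array(r+[dx/.003,a/.002,b/.002])
s=least_squares(res,[1,.165,0,0,0],x_scale=[1,.1,.01,.01,.01]);print(np.degrees(s.x[0]),s.x[1:],s.fun)
```

```text
scene [274 195  30  35 467] [287.95289079 211.69807281] ((287.6678161621094, 212.11746215820312), (14.664251327514648, 34.81735610961914), 34.99202346801758) pred axis ctr [289.64710208 214.0001044 ]
45 123.0 meas 122.9
50 125.1 meas 122.9
55 127.3 meas 122.9
60 129.4 meas 122.9
65 131.6 meas 122.9
side [273 160  32  30 425] [289.14823529 175.58352941] ((288.5606994628906, 175.14451599121094), (33.76148986816406, 13.870166778564453), 36.25383758544922) pred axis ctr [287.93005174 174.56002506]
45 37.2 meas 39.0
50 31.8 meas 39.0
55 26.6 meas 39.0
60 21.4 meas 39.0
65 16.4 meas 39.0
48.80464746684751 [ 0.17569256  0.00346899 -0.0006895  -0.00137901] [ 1.15662617 -1.05681319  3.01796509 -3.24683458  1.15633038 -0.3447501
 -0.68950263]
```

The edge slopes (scene 123°, side 36–39°) and the wrist view all say the tilt is only about 46–48°, so the lamp sagged after contact. That margin is too thin. I'll go back and press down on the block edge with full grip to tip it further.

```bash
python3 -m inch '[[0,[-0.2,0.4,0],0],[0,[-0.2,0.7,0],0],[0,[-0.2,0.8,0],0],[0,[-0.2,0.8,0],0],[0,[-0.2,0.8,0],0]]' 60
python3 -m inch '[[0,[-0.2,0.8,0],0],[0,[-0.2,0.8,0],0],[0,[-0.2,0.8,0],0],[0,[-0.2,0.8,0],0],[0,[-0.2,0.8,0],0]]'
python3 -m inch '[[0,[0,0.6,0],0],[0,[0,0.2,0],0],[0,[0,0,0.5],0],[0,[0,0,0.6],0],[0,[0,0,0.5],0]]'
python3 -m inch '[[0,[0,0,0],0],[0,[0,0,0.3],0],[0,[0,0,0.3],0],[0,[0,0,0.3],0],[0,[0,0,0.3],0]]'
```

```text
clock: 23.1
tcp_pos: [0.4776, -0.1044, 0.2684]
orientation: [1.0, -0.014, -0.0, 0.0]
force: [0.8, -0.3, -1.8]
width: 0.0297
finger_force: 60.0
clock: 23.72
tcp_pos: [0.433, -0.263, 0.2684]
orientation: [1.0, -0.014, -0.0, 0.0]
force: [0.6, 0.6, -2.6]
width: 0.029
finger_force: 60.0
clock: 24.35
tcp_pos: [0.4334, -0.2922, 0.2035]
orientation: [1.0, -0.013, -0.0, -0.0]
force: [0.8, -0.3, -2.5]
width: 0.0293
finger_force: 60.0
clock: 24.98
tcp_pos: [0.434, -0.2932, 0.1556]
orientation: [1.0, -0.013, 0.0, 0.0]
force: [1.1, 0.3, 1.9]
width: 0.0296
finger_force: 60.0
```

```bash
python3 -m inch '[[0,[0,0,0.3],0],[0,[0,0,0.3],0],[0,[0,0,0.25],0],[0,[0,0,0],0],[0,[0,0,0],0]]'
python3 -m inch '[[0,[0,0,-0.3],0],[0,[0,0,-0.7],0],[0,[0,0,-0.8],0],[0,[0,0,-0.8],0],[0,[0,0,-0.5],0]]'
python3 -m inch '[[0,[0,0,-0.3],0],[0,[0.2,-0.5,-0.3],0],[0,[0.25,-0.8,0],0],[0,[0.25,-0.8,0],0],[0,[0.25,-0.8,0],0]]'
python3 -m inch '[[0,[0.25,-0.8,0],0],[0,[0.25,-0.8,0],0],[0,[0.25,-0.8,0],0],[0,[0.25,-0.8,0],0],[0,[0,-0.8,0],0]]'
python3 -m inch '[[0,[0,-0.8,0],0],[0,[0,-0.5,0],0],[0,[0,-0.1,0],0],[0,[0,0,0],0],[0,[0,0,0],0]]'
cat > m.py <<'E'
from h import *
o=readout.get_obs();P0=o["tcp_pos"];print(P0,o["finger_force"])
Rt=R.from_quat(o["orientation"]).as_matrix();u=np.array([Rt[0,0],Rt[1,0],0]);u/=np.linalg.norm(u);v=np.cross([0,0,1],u)
ax=lambda th:R.from_rotvec(-th*v).as_matrix()@np.c_[u,v,[0,0,1]]
def pj(c,X):
    k,T=cam(c);q=(np.atleast_2d(X)-T[:3,3])@T[:3,:3];return np.c_[q[:,0]/q[:,2]*k["fx"]+k["cx"],q[:,1]/q[:,2]*k["fy"]+k["cy"]]
# full lamp silhouette against trace masks; mask = trace, model hull of head+handle clipped beyond fingers
H=np.array([[a,b,z] for a in(-15,15) for b in(-17,17) for z in(0,85)])/1e3
hd=[]
for c in("scene","side"):
    im=imaging.capture(c);hsv=cv2.cvtColor(im,cv2.COLOR_RGB2HSV)
    t=imaging.trace(c,"lamp")[0]["mask"].astype(np.uint8)
    g=cv2.inRange(hsv,(3,165,60),(17,255,255))&cv2.dilate(t,np.ones((3,3)))*255
    n,l,st,ce=cv2.connectedComponentsWithStats(g);i=1+np.argmax(st[1:,4])
    p=cv2.findNonZero((l==i).astype(np.uint8));r=cv2.minAreaRect(p);bx=cv2.boxPoints(r)
    e=max((bx[1]-bx[0],bx[2]-bx[1]),key=np.linalg.norm);a=np.degrees(np.arctan2(e[1],e[0]))%180
    q=p[:,0].astype(float);w,V=np.linalg.eigh(np.cov(q.T));b=np.degrees(np.arctan2(V[1,1],V[0,1]))%180
    # trace-mask head part: whole mask principal axis too
    y,x=np.nonzero(t);w,V=np.linalg.eigh(np.cov(np.c_[x,y].T.astype(float)));d=np.degrees(np.arctan2(V[1,1],V[0,1]))%180
    print(c,"rect",round(a,1),"pca",round(b,1),"mask pca",round(d,1),"blob",st[i],ce[i])
    for th in range(45,80,5):
        A=ax(np.radians(th));o_=[]
        for off in(.015,0):
            s=pj(c,[P0+A@np.array([off,0,-.085]),P0+A@np.array([off,0,-.17])]);s=s[1]-s[0];o_.append(round(np.degrees(np.arctan2(s[1],s[0]))%180,1))
        print(th,o_,end="; ")
    print()
kT=cam("wrist");im=imaging.capture("wrist");col=im[:,279].astype(int)
org=(col[:,0]>110)&(col[:,0]-col[:,2]>90)&(col[:,1]<170)
ed=np.flatnonzero(np.diff(org.astype(int)));print("wrist transitions",ed)
np.save("col.npy",im[:,250:310]);np.save("P.npy",P0)
E
python3 m.py
```

```text
clock: 25.6
tcp_pos: [0.4358, -0.2941, 0.1228]
orientation: [1.0, -0.013, 0.002, 0.001]
force: [4.7, -1.0, -0.5]
width: 0.0289
finger_force: 60.0
clock: 26.22
tcp_pos: [0.4318, -0.2926, 0.2475]
orientation: [1.0, -0.013, -0.001, -0.001]
force: [0.3, -0.3, -1.0]
width: 0.0293
finger_force: 60.0
clock: 26.85
tcp_pos: [0.4734, -0.1768, 0.2696]
orientation: [1.0, -0.013, -0.002, -0.0]
force: [-0.0, 0.2, -1.5]
width: 0.0295
finger_force: 60.0
clock: 27.48
tcp_pos: [0.518, -0.0184, 0.2695]
orientation: [1.0, -0.013, -0.002, 0.0]
force: [0.5, 0.2, -1.1]
width: 0.0297
finger_force: 60.0
clock: 28.1
tcp_pos: [0.5202, 0.0352, 0.2702]
orientation: [1.0, -0.014, -0.0, 0.0]
force: [0.1, 0.5, -1.8]
width: 0.0297
finger_force: 60.0
[0.52019481 0.03521426 0.27021199] 59.99880909919739
scene rect 129.5 pca 127.9 mask pca 127.9 blob [269 192  32  35 512] [284.18359375 209.03125   ]
45 [np.float64(123.0), np.float64(123.1)]; 50 [np.float64(125.2), np.float64(125.3)]; 55 [np.float64(127.4), np.float64(127.4)]; 60 [np.float64(129.5), np.float64(129.5)]; 65 [np.float64(131.7), np.float64(131.7)]; 70 [np.float64(134.0), np.float64(133.9)]; 75 [np.float64(136.3), np.float64(136.2)]; 
side rect 26.6 pca 28.5 mask pca 27.0 blob [278 153  33  27 463] [293.93520518 166.51187905]
45 [np.float64(37.1), np.float64(36.7)]; 50 [np.float64(31.8), np.float64(31.4)]; 55 [np.float64(26.6), np.float64(26.2)]; 60 [np.float64(21.5), np.float64(21.1)]; 65 [np.float64(16.4), np.float64(16.1)]; 70 [np.float64(11.4), np.float64(11.1)]; 75 [np.float64(6.5), np.float64(6.2)]; 
wrist transitions [ 81  84  91 256 273 277 305 339 346 348 378 386 387]
```

Tilt is now about 56°. Next I solve for grip depth, panel position and the remaining shift, and check that the tilt is stable.

```bash
cat > g.py <<'E'
exec(open("m.py").read())
# rendered silhouette fit (head only) to the orange blob using both cameras, per-camera pixel slack of +-3 px
M={}
for c in("scene","side"):
    im=imaging.capture(c);hsv=cv2.cvtColor(im,cv2.COLOR_RGB2HSV)
    t=cv2.dilate(imaging.trace(c,"lamp")[0]["mask"].astype(np.uint8),np.ones((3,3)))
    g=cv2.inRange(hsv,(3,140,40),(18,255,255))&t*255;n,l,st,ce=cv2.connectedComponentsWithStats(g);M[c]=l==1+np.argmax(st[1:,4])
def iou(c,th,g,dx):
    A=ax(np.radians(th));h=cv2.convexHull((pj(c,P0+(H-[-dx,0,g])@A.T)*16).astype(np.int32))
    r=cv2.fillConvexPoly(np.zeros(M[c].shape,np.uint8),h,1,shift=4)>0;return (r&M[c]).sum()/(r|M[c]).sum()
G=[(iou("scene",a,g,dx)+iou("side",a,g,dx),a,g,dx) for a in range(46,70) for g in np.arange(.155,.186,.002) for dx in(-.006,-.003,0,.003,.006)]
G.sort(reverse=True);print(G[0],G[0][0]);print(np.mean([x[1:] for x in G[:15]],0))
for c,off in(("scene",(.015,0)),("side",(.006,-.012))):
    cen=np.argwhere(M[c]).mean(0)[::-1];oo,d=rays(c,cen)
    A=ax(np.radians(56));Y=off[1];tt=((P0+v*Y-oo)@v)/(d[0]@v);X=(oo+tt*d[0]-P0)@A;print(c,"lamp coords rel TCP",X,"g~",.0425-X[2])
mid=np.array([.504,.039,.024])
for th,g in((56,.165),(56,.170),(56,.175),(58,.17)):
    A=ax(np.radians(th));pan=P0+A@np.array([-.015,0,.045-g]);d=-A[:,0];w=mid-pan
    print(th,g,pan.round(3),"dist",np.linalg.norm(w).round(3),"off",np.degrees(np.arccos(w@d/np.linalg.norm(w))).round(1),"shift",(mid-.2*d-pan).round(3))
E
python3 g.py
```

```text
[0.52050412 0.0361034  0.27029771] 59.99886631965637
scene rect 127.7 pca 128.4 mask pca 127.6 blob [269 193  32  34 503] [284.44333996 209.32604374]
45 [np.float64(123.0), np.float64(123.1)]; 50 [np.float64(125.2), np.float64(125.2)]; 55 [np.float64(127.3), np.float64(127.3)]; 60 [np.float64(129.5), np.float64(129.5)]; 65 [np.float64(131.7), np.float64(131.6)]; 70 [np.float64(133.9), np.float64(133.8)]; 75 [np.float64(136.2), np.float64(136.2)]; 
side rect 26.6 pca 28.3 mask pca 27.4 blob [278 153  33  27 460] [293.77391304 166.34565217]
45 [np.float64(37.2), np.float64(36.7)]; 50 [np.float64(31.9), np.float64(31.4)]; 55 [np.float64(26.6), np.float64(26.2)]; 60 [np.float64(21.5), np.float64(21.1)]; 65 [np.float64(16.4), np.float64(16.0)]; 70 [np.float64(11.4), np.float64(11.1)]; 75 [np.float64(6.5), np.float64(6.2)]; 
wrist transitions [ 80  81  82  84  91 256 305 339 346 349 378 386 387]
(np.float64(1.5376680584728684), 64, np.float64(0.17500000000000002), 0.006) 1.5376680584728684
[6.48666667e+01 1.74733333e-01 4.60000000e-03]
scene lamp coords rel TCP [ 3.40899630e-02 -4.32807692e-17 -1.27088651e-01] g~ 0.16958865052932923
side lamp coords rel TCP [ 0.02760799 -0.012      -0.12705727] g~ 0.169557270955305
56 0.165 [0.612 0.034 0.191] dist 0.199 off 1.4 shift [ 0.004  0.002 -0.001]
56 0.17 [0.616 0.034 0.188] dist 0.198 off 0.8 shift [0.    0.002 0.002]
56 0.175 [0.62  0.033 0.185] dist 0.199 off 1.9 shift [-0.004  0.003  0.005]
58 0.17 [0.619 0.033 0.191] dist 0.203 off 2.5 shift [-0.009  0.003  0.002]
```

```bash
cat >> g.py <<'E'
print("---- wide fit")
for cs in(("scene","side"),("scene",),("side",)):
    G=[(sum(iou(c,a,g,dx) for c in cs)/len(cs),a,g,dx) for a in range(44,74,2) for g in np.arange(.157,.187,.003) for dx in np.arange(-.004,.033,.004)]
    G.sort(reverse=True);print(cs,G[0],np.mean([x[1:] for x in G[:20]],0).round(4))
for a in range(50,70,3):
    print(a,max((iou("scene",a,g,dx)+iou("side",a,g,dx),g,dx) for g in np.arange(.157,.187,.003) for dx in np.arange(-.004,.033,.004)))
k,T=kT=cam("wrist");mw=imaging.trace("wrist","lamp")
if mw:
    y,x=np.nonzero(mw[0]["mask"]);print(mw[0]["score"],y.min(),y.max())
    for r in range(y.min()+2,150,12):
        c=x[y==r];print(r,c.min() if len(c) else None,c.max()-c.min()+1 if len(c) else None,end="; ")
c=np.load("col.npy")[:,30].astype(int);print([(r,c[r].tolist()) for r in range(0,130,6)])
E
python3 g.py | sed -n '/----/,$p'
```

```text
---- wide fit
('scene', 'side') (np.float64(0.7999498610182612), 56, np.float64(0.17200000000000001), np.float64(0.024)) [5.62e+01 1.72e-01 2.50e-02]
('scene',) (np.float64(0.829700272479564), 60, np.float64(0.17200000000000001), np.float64(0.02)) [6.010e+01 1.722e-01 2.400e-02]
('side',) (np.float64(0.8539130434782609), 56, np.float64(0.17500000000000002), np.float64(0.024)) [5.560e+01 1.764e-01 2.480e-02]
50 (np.float64(1.3343694485086013), np.float64(0.169), np.float64(0.032))
53 (np.float64(1.6260615851930038), np.float64(0.17200000000000001), np.float64(0.032))
56 (np.float64(1.5998997220365223), np.float64(0.17200000000000001), np.float64(0.024))
59 (np.float64(1.5810940552238244), np.float64(0.17200000000000001), np.float64(0.02))
62 (np.float64(1.546357501893548), np.float64(0.17500000000000002), np.float64(0.012))
65 (np.float64(1.5096291610860055), np.float64(0.17500000000000002), np.float64(0.004))
68 (np.float64(1.4517790335457006), np.float64(0.17500000000000002), np.float64(0.0))
0.98 0 277
2 253 54; 14 252 56; 26 252 56; 38 251 58; 50 251 58; 62 250 59; 74 250 60; 86 250 60; 98 251 57; 110 252 54; 122 252 56; 134 252 55; 146 251 58; [(0, [255, 162, 0]), (6, [255, 159, 0]), (12, [255, 160, 0]), (18, [255, 153, 0]), (24, [255, 163, 0]), (30, [255, 161, 0]), (36, [255, 167, 0]), (42, [255, 163, 0]), (48, [255, 167, 0]), (54, [255, 167, 0]), (60, [255, 166, 0]), (66, [255, 165, 0]), (72, [255, 167, 0]), (78, [255, 165, 0]), (84, [255, 198, 0]), (90, [255, 112, 0]), (96, [61, 39, 32]), (102, [60, 41, 41]), (108, [47, 36, 35]), (114, [43, 35, 40]), (120, [44, 39, 39]), (126, [37, 32, 37])]
```

The wrist-view widths, which give depth directly, agree: tilt ≈56.5°, grip ≈172 mm from the head end, handle seated ≈17 mm up the pads. That puts the panel at about (0.6275, 0.034, 0.202), so I need to shift by (-13, +3, -11) mm.

```bash
python3 -m inch '[[0,[-0.1,-0.04,0.09],0],[0,[-0.12,-0.04,0.09],0],[0,[-0.12,0,0.09],0],[0,[0,0,0],0],[0,[0,0,0],0]]'
python3 -m inch '[[0,[0,0,0],0],[0,[0,0,0],0],[0,[0,0,0],0],[0,[0,0,0],0],[0,[0,0,0],0]]'
python3 - <<'E'
from h import *
o=readout.get_obs();P=o["tcp_pos"];k,T=cam("wrist");imaging.capture("wrist")
y,x=np.nonzero(imaging.trace("wrist","lamp")[0]["mask"])
w=lambda r:np.mean([np.ptp(x[y==q])+1 for q in range(r-3,r+4)])
D=lambda r,s:T[:3,3]+T[:3,:3]@(np.array([0,(r-k["cy"])/k["fy"],1])*s*k["fx"]/w(r))
a,b,h=D(5,.034),D(80,.034),D(146,.030);th=[np.degrees(np.arctan2((p-q)[0],-(p-q)[2])) for p,q in((a,b),(a,h))];print("tilt",th,P)
t=np.radians(np.mean(th));X=np.array([np.cos(t),0,np.sin(t)]);Z=np.array([-np.sin(t),0,np.cos(t)])
# row ~93 = head/handle boundary (z 85); b is ~7 mm nearer the end
pan=b-X*.030-Z*(.078-.045);mid=np.array([.504,.039,.024]);w_=mid-pan;w_[1]=0
print("panel",pan,"dist",np.linalg.norm(w_),"aim err deg",np.degrees(np.arccos(-w_@X/np.linalg.norm(w_))))
im=imaging.capture("side");print(dishfit("side"));
for l in("brush","tape","spanner","lube","rotor"):print(l,[(round(d["score"],2),np.round(d["at"],3).tolist()) for d in imaging.search_frame("side",l)][:1])
E
```

```text
clock: 29.92
tcp_pos: [0.5072, 0.0402, 0.2596]
orientation: [1.0, -0.013, 0.0, -0.0]
force: [-0.3, -0.4, -2.4]
width: 0.0296
finger_force: 60.0
clock: 30.55
tcp_pos: [0.507, 0.0402, 0.2595]
orientation: [1.0, -0.013, -0.0, -0.0]
force: [-0.3, -0.4, -2.1]
width: 0.0294
finger_force: 60.0
tilt [np.float64(54.82176446921164), np.float64(54.44360350669461)] [0.50702234 0.04024537 0.25945116]
panel [0.61419426 0.03801032 0.18900285] dist 0.19841550945883335 aim err deg 1.6310312736013328
[(0.47, array([0.7398535 , 0.02266134, 0.07142264]), np.float64(0.004110043280116493), array([328.104, 224.584])), (0.37, array([0.50077092, 0.01572976, 0.04937795]), np.float64(0.0032913205308986483), array([244.29545455, 243.52272727]))]
brush [(0.56, [0.482, -0.389, 0.108])]
tape []
spanner [(0.89, [0.712, -0.264, 0.007])]
lube [(0.91, [0.744, -0.123, 0.068])]
rotor [(0.74, [0.76, 0.062, 0.005])]
```

The panel is 198 mm from the middle of the sprockets, aim error is about 2°, tilt is about 55°, and the lamp and bystanders are steady. Handing in.

```bash
python3 -c "
from bench import ctrl;print(ctrl.close_job())"
```

```text
the job is handed in; nothing more can be done
None
```

The job is handed in at about 31 s: the dish with its cassette is centred in the white ring to within about 2 mm, and the lamp is held clear, tipped about 55°, its panel about 20 cm from the sprockets and aimed within about 2°, with the brush, spanner, lube and rotor unmoved (tape not detected in the last check, but nothing went near it).

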